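Shut the dog-treat box and pin its hasp

ROBOT

A 6-joint arm with a two-finger parallel gripper is mounted at the origin on the work surface. World frame = base frame: x ahead of the robot, y to its left, z up, the work surface at z = 0. Lengths are in m, angles in rad, forces in N, time in s.
With the tool pointing down it reaches from about 0.375 to 0.9 m from the base axis. Payload 3.1 kg.
Tool frame: the origin (TCP) lies midway between the tips of the shut fingers; the grasp point (between the pads) lies 19 mm behind it; z points along the fingers, y is the direction in which the jaws open and shut (so a half turn about z gives the same grasp; the last joint's range is limited). The gripper opens to 85 mm and grips with 20 to 120 N. Pads are 22 mm wide; open, the fingers measure 114 mm over their backs; the gripper's body (76 mm by 85 mm) begins 54 mm behind the grasp point. The pads swing forward as they close: fully open they stand 13 mm farther back than shut.
Start: joints at [1.01, 0.527, 1.433, -0, 1.181, -0.178], TCP at [0.233, 0.58, 0.231] pointing down, gripper open.
Joint ranges: [-3.08, 3.08], [-0.75, 2.2], [0.22, 2.44], [-1.43, 4.57], [0, 2.65], [-2.85, 2.85]. Speed limits (rad/s): [2.79, 2.79, 3.14, 3.14, 3.14, 3.14].

INTERFACE

Orientations are given as a unit quaternion [x, y, z, w].
In Python, from station import manip gives the robot as it stands. The module is installed in compiled form; this text tells all that it offers.
- The arm moves only by the tool drive_tool, never from a script. Its argument "deltas" is one flat list of numbers, 4 for each row, row after row: the shift along the tool's x, y, z in cm, then the turn about the tool's z in degrees. A call has 1 to 12 rows; each row is the pose to reach, as a shift and turn from the pose measured when the call began, along the tool's axes at that moment; what a row does not reach only later rows make up. A row lasts 1/10 s, in which the tool goes at most 50 mm and 8.59 degrees, less where a joint would pass 70% of its speed; a pose out of reach is approached as far as the arm can. A call with a gripper value outside its range is refused whole. "hand" is the finger opening in cm, from 0 to 8.54, set as the call begins (left out, the last holds). The fingers move at their own pace and stop on an object; "squeeze" is the grip in N (left out, the last holds). Time passes only in rows, so rows that repeat a pose let the fingers close. It gives the time, the measured TCP pose, the force and the opening at its end, in the units of the state.
- manip.sense(): the state, without advancing time (a new reading comes with each control period).
- manip.snapshot(name): name is "side" or "top" or "wrist"; returns a dict with "frame" (420x560x3 uint8, red, green, blue), "depth" (420x560 float32, m along the optical axis (not along the pixel's ray), 0 where there is no reading), "fx", "fy", "cx", "cy" (pixels), "R" (3x3) and "t" (3): a world point X has camera coordinates R X + t. Camera axes: x right, y down, z forward; pixel columns grow to the right and rows downward; lengths in m; the calibration is good to about 2 mm. A picture is of the moment at which its call begins.
- manip.sign_off(): hands the job in, once; it reports no verdict.
The state is a dict: "t": time; "q": joint angles; "qd": joint speeds; "tau": joint torques, N m; "tcp_pos": TCP position; "tool_rot": TCP orientation; "force": force on the tool from outside, world axes, zero at the start; "ft_torque": the same for the moment, N m; "finger_gap": opening from 0.0 (shut) to 1.0 (fully open).
Only numpy, scipy, OpenCV 4.12 (cv2) and the standard library are available. Lean on these libraries where they do the work, as an engineer would, in place of code of your own. Each camera call takes 0.05 s, during which the arm holds its last target.

TASK

Shut the lid of the bamboo treat box, then lock it against the dog: holding the pin's orange thumb button in, slide the pin through the holes of the hasp until its collar is fully home against the bracket, and let go so that the button springs back out and the balls lock. The bracket may sit a few millimetres high or low, so feel the pin in gently and never force it, press the lid down gently too, and leave the other things on the shelf where they are.

Things in the scene. Friction and masses are not known exactly. Their poses are not given: they have to be found in the camera images.
- box: Bamboo treat box, screwed to the white shelf: 150 mm deep (x), 200 mm wide (y), 72 mm high, 84.5 mm with the lid shut. Origin: centre of its underside, at shelf level. Its x axis points out of its front, where the hasp is (away from the robot, within 0.3 rad of world x); z up.
- lid (a joint): Lid angle in rad: 0 shut, grows as it opens. The lid (150 x 200 mm, 12 mm thick) is hinged along the box's back edge, its free edge at the front; a stiff hinge keeps it where it is left; pressing the front half of its top straight down with about 3 N shuts it. It starts 0.5 to 0.9 rad open.
- lid_hinge (a point): Middle of the hinge line, at the back top edge of the box (75 mm behind its centre, height 72.5 mm), axes as the box. The shut lid's top lies 12 mm above this point and reaches 150 mm forward.
- hasp_centre (a point): Nominal centre of the steel hasp on the box front, axes as the box; the hole axis runs along y, level, 31 mm in front of the box face, nominally 52 mm above the shelf. The bracket is fixed through slotted screw holes: its true hole axis lies up to 7.5 mm above or below this point. Two ears stand at y = -12..-6 and +6..+12 mm, with round holes 11.5 mm wide. The pin may enter from either side.
- hasp_ear (a point): Nominal hole centre in the outer face of the ear on the box's -y side (the robot's right); axes as the box; 12 mm from hasp_centre. Each ear reaches 13 mm above and below its hole. The lid's tongue hangs between the ears when shut; its slot is 12 mm wide and 28 mm tall, so it clears the pin at any bracket height.
- pin_grip (a point): Ball-lock pin, on its axis at the finger flange's front face; x along the shank to the nose, z up as it lies (axis 12 mm above the shelf, nose to +y within 0.6 rad). To hold the button in, close the fingers along the axis from above: one on the button's back, one on the flange's front over the neck, tips 7 mm or more above the axis (both stand 25 mm above it). Grip 26 mm, 21 mm with button in.
- pin: The whole pin, 0.15 kg, 109 mm long; origin 12 mm under pin_grip, same axes. Along x: orange thumb button -26..-19 mm (20 mm wide); black flange -6..0 (22 mm wide); neck 12 mm thick 0..34 mm; collar 24 mm thick 34..40; shank 10 mm thick 40..82.5, its last 6 mm tapering to 6.6 mm. It lies level on flange and collar.
- pin_button (a joint): Thumb button travel in m: 0 out (balls stand out 2.2 mm each side, 29 mm ahead of the collar's front, and cannot enter a hole), 0.005 fully in (balls drawn in). A spring of about 6 N, 12 N fully in, pushes it out; a grip of 20 to 40 N holds it fully in.
- pin_shoulder (a point): Centre of the pin collar's front face (40 mm ahead of pin_grip), the face that comes to rest on the outside of an ear; axes as pin_grip.
- pin_tip (a point): End of the pin's nose, on its axis, 82.5 mm ahead of pin_grip; axes as pin_grip.
- dish_mid (a point): Bystander: red ceramic key dish, 136 mm across, 28 mm high, with a key in it; point at half height.
- whistle_mid (a point): Bystander: chrome whistle, about 50 mm long, 22 mm high; point at half height.
- scoop_mid (a point): Bystander: lime plastic scoop, 160 mm long, 56 mm wide, 36 mm high; point at half height.
- ball_center (a point): Bystander: grey silicone ball, 60 mm across, resting in a cork ring; its centre.
- coaster_mid (a point): Bystander: cork ring 90 mm across, 8 mm high, under the ball; its centre.
- torch_mid (a point): Bystander: dark torch, 115 mm long, 32 mm thick, lying; its centre.
- case_mid (a point): Bystander: dark blue glasses case 160 x 65 x 34 mm; its centre.

How it is judged:
On the way, in this order (a step that is already met when the one before it is completed fails the run):
1. the lid is shut (value of joint lid below 0.03 rad), for 0.2 s.
2. with the lid shut and the button held in, the pin's nose is through the hasp (value of joint lid below 0.03 rad and x of pin_tip in the frame of hasp_centre between -0.006 and 0.006 m and z of pin_tip in the frame of hasp_centre between -0.014 and 0.014 m and angle between the x axis of pin_tip and the y axis of hasp_centre, either way round below 0.15 rad and value of joint pin_button above 0.003 m and ((y of pin_tip in the frame of hasp_centre above 0.006 m and y of pin_shoulder in the frame of hasp_centre below 0 m) or (y of pin_tip in the frame of hasp_centre below -0.006 m and y of pin_shoulder in the frame of hasp_centre above 0 m))), for 0.1 s.
At the end, for the whole second after the job is handed in: Lid shut (within 0.03 rad); the pin through both ears and the tongue, its collar within 3.5 mm of the ear, level along the hole axis (within 0.15 rad); thumb button fully out (within 1 mm), so the balls lock it; pin released and at rest (value of joint lid below 0.03 rad and x of pin_shoulder in the frame of hasp_centre between -0.006 and 0.006 m and z of pin_shoulder in the frame of hasp_centre between -0.014 and 0.014 m and angle between the x axis of pin_tip and the y axis of hasp_centre, either way round below 0.15 rad and ((y of pin_tip in the frame of hasp_centre above 0.027 m and y of pin_shoulder in the frame of hasp_centre below -0.008 m) or (y of pin_tip in the frame of hasp_centre below -0.027 m and y of pin_shoulder in the frame of hasp_centre above 0.008 m)) and value of joint pin_button below 0.001 m and linear speed of pin below 0.02 m/s); the robot touches nothing.
It fails at once if the pin is forced against the box, lid or hasp (over 20 N) (contact force between pin and box above 20 N).
It fails at once if the robot presses on the box or its lid with more than 35 N (contact force between any of the arm, the fingers and box above 35 N).
It fails at once if the lid is slammed (over 2.5 rad/s) (velocity of joint lid below -2.5 rad/s).
It fails at once if a bystander (dish, whistle, scoop, ball, cork ring, torch or glasses case) is moved more than 20 mm (distance of any of dish_mid, whistle_mid, scoop_mid, ball_center, coaster_mid, torch_mid, case_mid from where it was at the start of the episode above 0.02 m).
It also fails if it takes over 70 s, if anything falls off the work surface, if the arm or the gripper's body presses on something with over 40 N, if the wrist force passes 120 N, or if a joint passes its speed limit or range.

## Working session

There is one attempt and no reset: what is moved stays moved. The work goes in short steps, Python scripts to look and compute and a tool call to move; the robot and the scene stay as the last step left them, time stands still between calls to the robot, and variables do not carry over. Pictures are saved under pics/ and viewed, and the job is handed in when it is done.

Besides the shell and the picture viewer there is one more tool, called as a command line: name --argument value ..., lists and objects as JSON in quotes. drive_tool: Moves the arm, as the interface text tells. Its arguments: {"type":"object","properties":{"deltas":{"type":"array"},"hand":{"type":"number"},"squeeze":{"type":"number"}},"required":["deltas"]}

```bash
mkdir -p pics; cat > h.py <<'E'
import numpy as np, cv2
from station import manip
def snap(n,f):
    s=manip.snapshot(n); cv2.imwrite('pics/'+f+'.png',s['frame'][:,:,::-1]); np.savez('pics/'+f+'.npz',**s); return s
def world(s,u,v,d=None):
    if d is None: d=s['depth'][int(v),int(u)]
    c=np.array([(u-s['cx'])/s['fx']*d,(v-s['cy'])/s['fy']*d,d]); return np.array(s['R']).T@(c-np.array(s['t']))
def cloud(s):
    v,u=np.mgrid[0:420,0:560]; d=s['depth']
    c=np.stack([(u-s['cx'])/s['fx']*d,(v-s['cy'])/s['fy']*d,d],-1)
    W=(c-np.array(s['t']))@np.array(s['R']); W[d==0]=np.nan; return W
E
python3 - <<'E'
from h import *
for n in ['side','top','wrist']:
    s=snap(n,n+'0'); print(n,s['fx'],np.round(-np.array(s['R']).T@s['t'],3),np.round(s['R'],3).tolist())
print(manip.sense())
E
```

```text
side 435.2131020183494 [ 0.28  -0.53   0.737] [[0.863, -0.505, -0.004], [-0.371, -0.629, -0.683], [0.342, 0.591, -0.73]]
top 412.0376710255308 [ 0.483 -0.012  1.197] [[0.013, -1.0, -0.017], [-0.995, -0.011, -0.103], [0.103, 0.018, -0.995]]
wrist 306.3919556335639 [0.167 0.607 0.375] [[0.373, 0.928, -0.002], [0.889, -0.357, 0.285], [0.264, -0.108, -0.958]]
{'t': 0.15, 'q': array([ 1.01052687e+00,  5.28276577e-01,  1.43364559e+00, -1.82920851e-05,
        1.18141517e+00, -1.78513338e-01]), 'qd': array([-3.69040984e-04, -3.29702517e-03, -2.20430032e-03,  1.72589652e-03,
        5.52394224e-04,  9.00890380e-06]), 'tau': array([ 9.12492942e-04, -4.42745519e+01, -1.78275687e+01, -1.98470848e-04,
        5.60933026e-03,  1.08498162e-05]), 'tcp_pos': array([0.23251939, 0.57951928, 0.23053175]), 'tool_rot': array([ 1.89717591e-01,  9.81838314e-01, -8.16554556e-04, -3.07069663e-04]), 'force': array([-0.23689513,  0.13480013, -0.19105056]), 'ft_torque': array([ 0.06307762,  0.00404824, -0.00988604]), 'finger_gap': 1.0035645868063972}
```

View pics/top0.png

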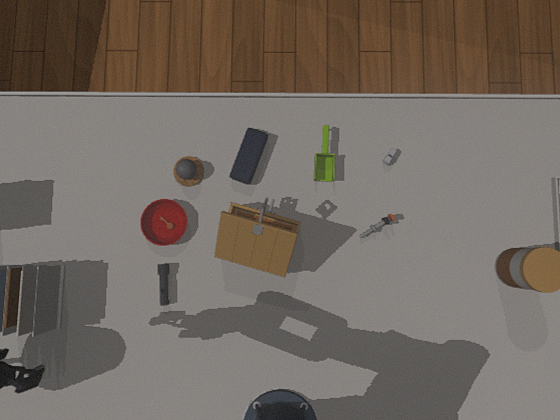

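View pics/side0.png

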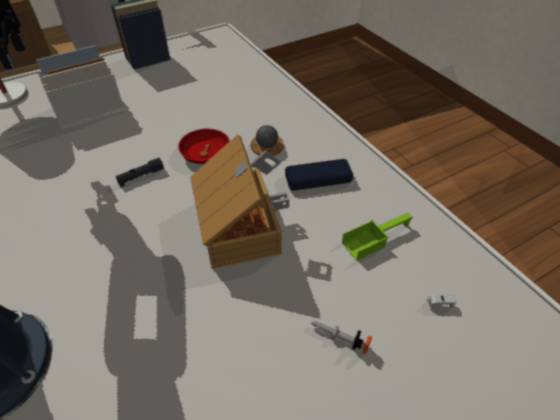

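View pics/wrist0.png

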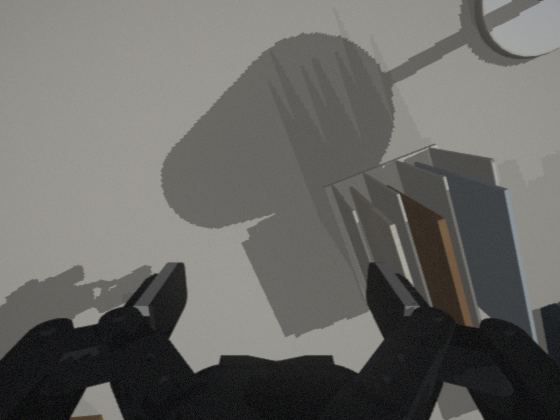

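```bash
python3 - <<'E'
from h import *
t=np.load('pics/top0.npz'); s=np.load('pics/side0.npz')
a=t['frame'][190:290,205:415]; b=s['frame'][130:370,180:390]
cv2.imwrite('pics/c1.png',cv2.resize(a[:,:,::-1],None,fx=3.8,fy=3.8,interpolation=2))
cv2.imwrite('pics/c2.png',cv2.resize(b[:,:,::-1],None,fx=2.5,fy=2.5,interpolation=2))
for n,S in(('t',t),('s',s)):
    W=cloud(S); 
    hsv=cv2.cvtColor(S['frame'],cv2.COLOR_RGB2HSV)
    m=(hsv[...,0]>4)&(hsv[...,0]<28)&(hsv[...,1]>90)&(W[...,0]<.75)&(W[...,0]>.3)&(abs(W[...,1])<.25)&(W[...,2]>.02)
    P=W[m]; print(n,len(P),P.min(0),P.max(0))
    # pin
    m=(W[...,2]>.004)&(W[...,2]<.06)&(W[...,0]<.58)&(W[...,0]>.4)&(W[...,1]<-.19)&(W[...,1]>-.36)
    P=W[m]; v,u=np.nonzero(m); print('pin',len(P),P.mean(0),u.min(),u.max(),v.min(),v.max(),np.nanmax(P[:,2]))
    xy=P[:,:2]-P[:,:2].mean(0); U,Sg,Vt=np.linalg.svd(xy,full_matrices=False); pr=xy@Vt[0]; print(Vt[0],pr.min(),pr.max())
    print('floor',np.nanmedian(W[200:240,440:480,2]))
    om=(hsv[...,0]<14)&(hsv[...,1]>150)&(W[...,1]<-.19)&(W[...,1]>-.4)&(W[...,0]<.6)&(W[...,0]>.4); print('orange',W[om].mean(0),om.sum(),W[om].max(0),W[om].min(0))
E
```

```text
t 3720 [ 0.41936017 -0.04726752  0.02003105] [0.61586285 0.17923485 0.18110371]
pin 324 [ 0.52230663 -0.26952403  0.01224471] 349 408 219 282 0.04384765230014177
[-0.99621263  0.08695048] -0.06410427840457092 0.1281411211790366
floor 0.0002237697876804612
orange [ 0.5866858  -0.30912013  0.03187935] 17 [ 0.59379955 -0.30077033  0.03989595] [ 0.57924736 -0.32518624 -0.0040328 ]
s 6752 [ 0.42110885 -0.05287091  0.02000113] [0.6190286  0.18050973 0.17822162]
pin 407 [ 0.5586539  -0.2698435   0.01790756] 311 366 321 382 0.04015459907885596
[ 0.48710801 -0.87334174] -0.054568625209374944 0.05106284132032862
floor -0.0025823318696768316
orange [ 0.58435509 -0.31275847  0.02967539] 58 [ 0.59571216 -0.3053215   0.03815057] [ 0.57958731 -0.31764494  0.00687735]
```

View pics/c1.png

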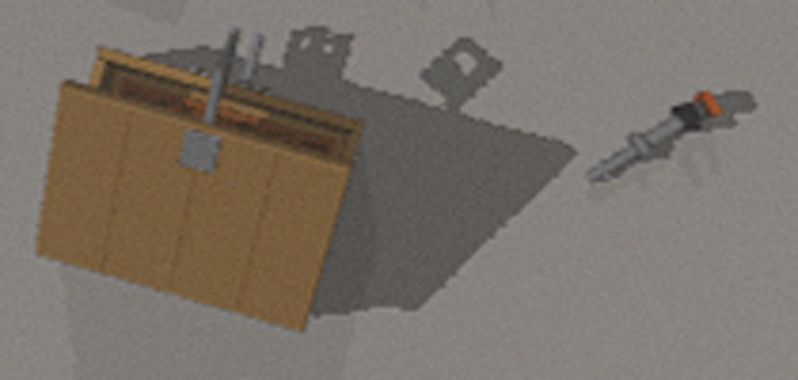

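View pics/c2.png

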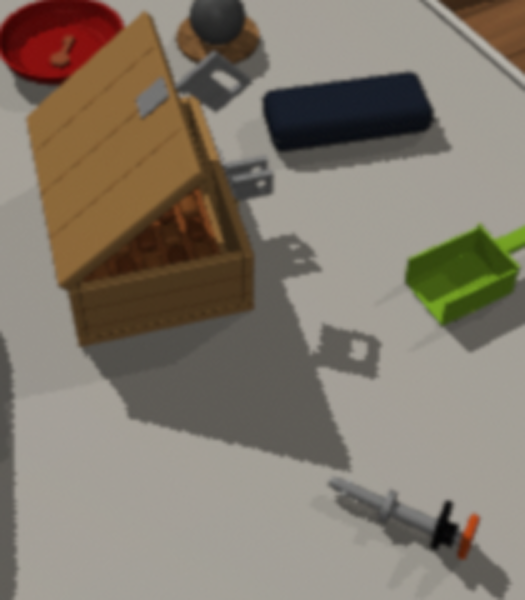

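```bash
cat >> h.py <<'E'
def tri(obs):
    A=[];b=[]
    for S,u,v in obs:
        R=np.array(S['R']);t=np.array(S['t'])
        x=(u-S['cx'])/S['fx'];y=(v-S['cy'])/S['fy']
        A+= [R[0]-x*R[2],R[1]-y*R[2]]; b+=[-(t[0]-x*t[2]),-(t[1]-y*t[2])]
    A=np.array(A);b=np.array(b);X=np.linalg.lstsq(A,b,rcond=None)[0]; return X, np.abs(A@X-b).max()
E
python3 - <<'E'
from h import *
T=dict(np.load('pics/top0.npz')); S=dict(np.load('pics/side0.npz'))
def c1(u,v): return T,205+(u+.5)/3.8-.5,190+(v+.5)/3.8-.5
def c2(u,v): return S,180+(u+.5)/2.5-.5,130+(v+.5)/2.5-.5
for n,a,b in [('tip',(589,177),(331,484)),('btn top',(706,97),(472,517)),('lid FL',(66,83),(150,13)),('lid FR',(350,168),(206,175)),('lid BR',(304,331),(64,285)),('lid BL',(38,254),(28,118)),('box FR top',(360,122),(250,254)),('flange',(686,112),(447,505)),('hasp right ear tip',(261,37),(272,172))]:
    print(n,*tri([c1(*a),c2(*b)]))
for n,Q in(('t',T),('s',S)):
    W=cloud(Q)
    m=np.zeros((420,560),np.uint8)
    f=c1 if n=='t' else c2
    pts=[(75,95),(335,175),(300,320),(48,248)] if n=='t' else [(145,30),(196,172),(70,272),(36,122)]
    cv2.fillPoly(m,[np.array([f(*p)[1:] for p in pts]).round().astype(int)],1)
    P=W[m>0]; P=P[~np.isnan(P).any(1)]
    for _ in range(4):
        c=P.mean(0); n_=np.linalg.svd(P-c,full_matrices=False)[2][2]; r=(P-c)@n_; P=P[abs(r)<.006]
    n_*=np.sign(n_[2]); print(n,len(P),c,n_,'tilt',np.arccos(n_[2]),'yaw',np.arctan2(-n_[1],-n_[0]),r.std())
E
```

```text
tip [ 0.53171089 -0.22313298  0.00891347] 0.0008158298286695675
btn top [ 0.59120011 -0.30517792  0.03760731] 0.001362479824256746
lid FL [0.58364628 0.14869233 0.17391921] 0.0017143776071076866
lid FR [ 0.53133605 -0.03939064  0.17170833] 0.003158217667293406
lid BR [ 0.42037764 -0.01000727  0.0830189 ] 0.003184780216764993
lid BL [0.47094724 0.1797404  0.08204772] 0.0022886980414316693
box FR top [ 0.56662586 -0.04781871  0.07060297] 0.0005551689480057798
flange [ 0.58019674 -0.28995429  0.04021223] 0.001946702553336177
hasp right ear tip [0.62928328 0.02381024 0.06850974] 0.0020877554321636627
t 2908 [0.49997058 0.07022187 0.13287395] [-0.61621056  0.17047369  0.76891044] tilt 0.6936610823161505 yaw -0.26989810917832063 0.0015326537309496785
s 3465 [0.50110043 0.05637379 0.13348362] [-0.6166955   0.16996955  0.76863321] tilt 0.6940945733580447 yaw -0.26893640079246883 0.0009379242099911043
```

drive_tool --deltas '[-4,-3.3,0.2,0,-8,-6.7,0.4,0,-12,-10,0.6,0,-16,-13.3,0.8,0,-20,-16.7,1,0,-24,-20,1.2,0,-28,-23.3,1.4,0,-32,-26.7,1.6,0,-36,-30,1.8,0,-40,-33.3,2,0,-44,-36.7,2.2,0,-47,-39,2.3,0]' --hand 0 --squeeze 20

```text
t: 1.35
tcp_pos: [0.518, 0.0505, 0.2082]
tool_rot: [0.19, 0.982, -0.001, -0.001]
force: [0.3, 0.9, 0.3]
finger_gap: 0.001
```

drive_tool --deltas '[-1.5,-1.3,0,0,-2.6,-2.3,1,0,-2.6,-2.3,2,0,-2.6,-2.3,3,0,-2.6,-2.3,3.7,0,-2.6,-2.3,4.4,0,-2.6,-2.3,5.1,0,-2.6,-2.3,5.8,0,-2.6,-2.3,6.5,0,-2.6,-2.3,7.2,0]'

```text
t: 2.35
tcp_pos: [0.5337, 0.0194, 0.1358]
tool_rot: [0.19, 0.982, -0.001, -0.0]
force: [-0.3, 0.4, 1.4]
finger_gap: 0.001
```

drive_tool --deltas '[0,0,0.7,0,0,0,1.4,0,0,0,2.1,0,0,0,2.8,0,0,0,3.4,0,0,0,3.9,0,0,0,4.3,0,0,0,4.5,0]'

```text
t: 3.15
tcp_pos: [0.5335, 0.0194, 0.0903]
tool_rot: [0.19, 0.982, -0.001, -0.001]
force: [0.8, 0.8, 0.4]
finger_gap: 0.001
```

```bash
python3 - <<'E'
from h import *
snap('side','s1');snap('top','t1');print(manip.sense())
E
```

```text
{'t': 3.25, 'q': array([-0.17231683,  0.61989206,  1.77888256, -0.00204281,  0.74471881,
       -1.35951573]), 'qd': array([ 1.25361812e-05, -9.66937763e-03,  2.77269480e-04,  1.39861890e-03,
        8.45327037e-03,  5.55909134e-04]), 'tau': array([-3.62796674e-02, -4.04260504e+01, -1.01830602e+01, -5.34021878e-03,
       -4.03201219e-02,  1.59503211e-04]), 'tcp_pos': array([0.53315651, 0.01945955, 0.09041215]), 'tool_rot': array([ 1.89886852e-01,  9.81805277e-01, -7.09942019e-04, -9.36736643e-04]), 'force': array([0.34607663, 0.11669975, 0.14058614]), 'ft_torque': array([0.0323897 , 0.00960203, 0.04080059]), 'finger_gap': -0.00016738503491607712}
```

View pics/s1.png

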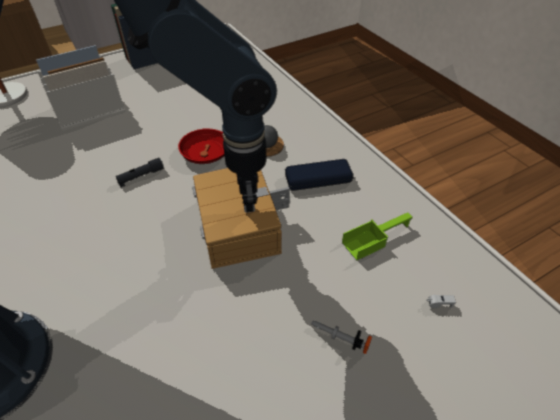

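The side view shows the lid nearly shut, with the gripper at (248,195) pressing on it and the pin untouched at (340,335).

drive_tool --deltas '[0,0,0.15,0,0,0,0.3,0,0,0,0.45,0,0,0,0.5,0]'

```text
t: 3.65
tcp_pos: [0.5332, 0.0194, 0.0854]
tool_rot: [0.19, 0.982, -0.001, -0.001]
force: [-0.4, -1.1, -0.5]
finger_gap: -0.001
```

drive_tool --deltas '[0,0,0.05,0,0,0,0.1,0,0,0,0.1,0]'

```text
t: 3.95
tcp_pos: [0.5333, 0.0194, 0.0846]
tool_rot: [0.19, 0.982, -0.001, -0.001]
force: [0.2, 0.3, 2.5]
finger_gap: -0.001
```

drive_tool --deltas '[0,0,0.05,0,0,0,0.1,0,0,0,0.1,0]'

```text
t: 4.25
tcp_pos: [0.5333, 0.0194, 0.0845]
tool_rot: [0.19, 0.982, -0.001, -0.001]
force: [-1.5, -0.7, 8.1]
finger_gap: -0.001
```

drive_tool --deltas '[0,0,-3,0,0,0,-7,0,0,-1,-10,0,-2,-4,-12,-8,-4,-7.5,-13,-16,-6.5,-11,-13.5,-24,-9,-14.5,-13.5,-32,-11.5,-18,-13.5,-40,-14,-22,-13.5,-48,-16,-26,-13.5,-52,-16.8,-27.7,-13.5,-52,-16.8,-27.7,-13.5,-52]'

```text
t: 5.45
tcp_pos: [0.5856, -0.3026, 0.219]
tool_rot: [-0.258, 0.966, -0.0, -0.001]
force: [-0.6, 0.2, 0.5]
finger_gap: 0.0
```

```bash
python3 - <<'E'
from h import *
for n,f in(('side','s2'),('wrist','w2'),('top','t2')):
    s=snap(n,f)
print(manip.sense())
E
```

```text
{'t': 5.6, 'q': array([-6.40013091e-01,  5.85165632e-01,  1.35665675e+00, -1.03289354e-03,
        1.20284720e+00, -2.73650824e+00]), 'qd': array([ 0.01779678, -0.00968758,  0.0035782 , -0.0039145 , -0.00328253,
       -0.00312977]), 'tau': array([-9.70750228e-01, -4.66997480e+01, -1.83999771e+01, -4.97023179e-02,
       -3.01186682e-02,  4.15095681e-03]), 'tcp_pos': array([ 0.58550248, -0.29791185,  0.21931491]), 'tool_rot': array([-2.60012907e-01,  9.65603795e-01,  9.09569191e-04, -1.33096987e-03]), 'force': array([-0.56487921,  0.23483683, -0.58350243]), 'ft_torque': array([-0.01530201, -0.02342681, -0.04317784]), 'finger_gap': -0.00023897022853017728}
```

View pics/w2.png

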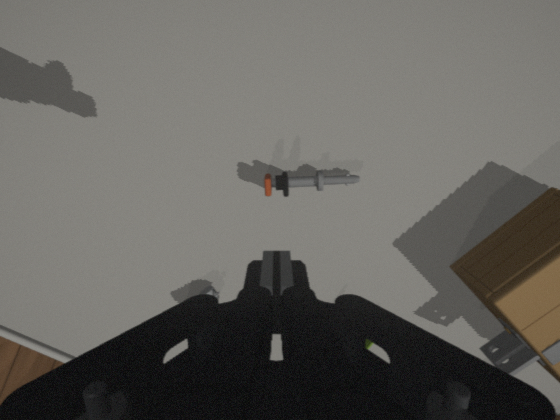

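View pics/s2.png

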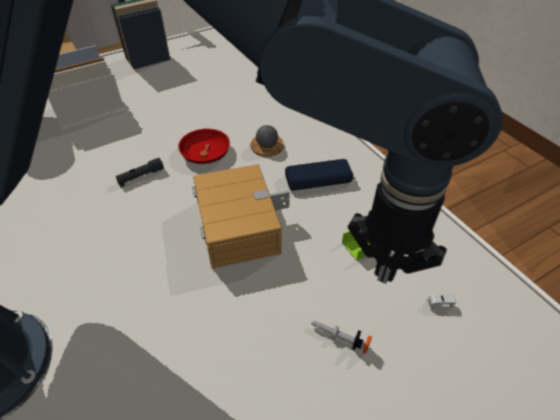

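View pics/t2.png

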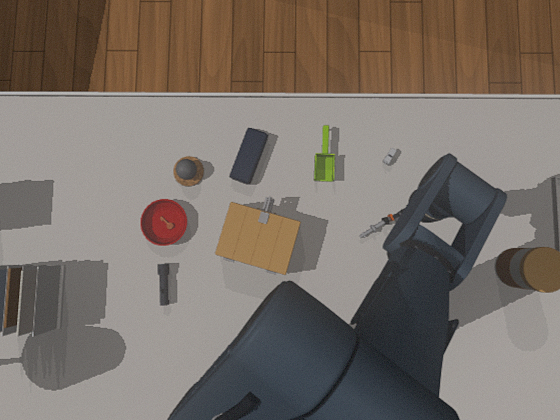

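The lid is shut in the top and side views. In the wrist view the pin lies with its button at (268,185) and its nose at (359,180). The scoop, whistle and case haven't moved.

```bash
python3 - <<'E'
from h import *
w=np.load('pics/w2.npz')['frame'][:,:,::-1]; s=np.load('pics/s2.npz')['frame'][:,:,::-1]
a=cv2.resize(w[150:215,240:375],None,fx=5.9,fy=5.9,interpolation=2); b=cv2.resize(s[310:360,300:385],None,fx=5.9,fy=5.9,interpolation=2)
cv2.imwrite('pics/c3.png',a);cv2.imwrite('pics/c4.png',b)
c=cv2.resize(s[160:270,190:300],None,fx=5,fy=5,interpolation=2);cv2.imwrite('pics/c5.png',c)
c=cv2.resize(w[180:380,440:560],None,fx=3,fy=3,interpolation=2);cv2.imwrite('pics/c6.png',c)
E
```

```text
(no output)
```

View pics/c3.png

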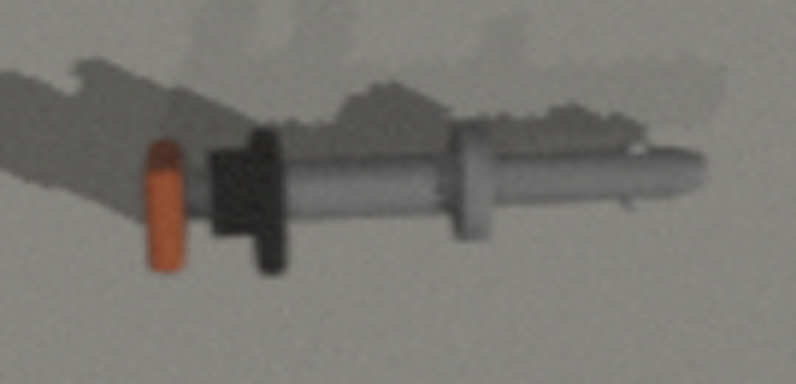

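View pics/c4.png

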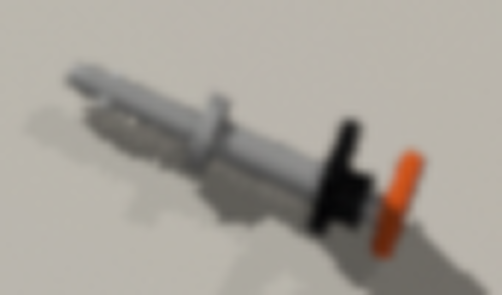

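View pics/c5.png

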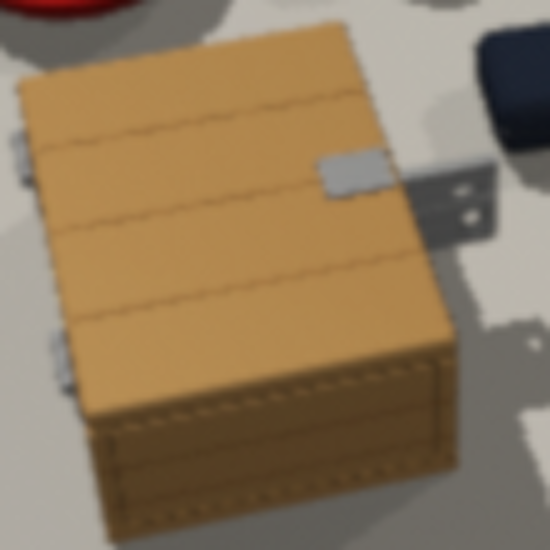

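View pics/c6.png

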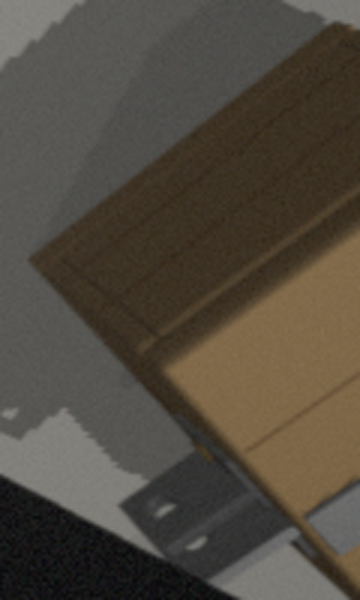

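```bash
cat >> h.py <<'E'
def onz(S,u,v,z):
    R=np.array(S['R']);c=-R.T@np.array(S['t']);d=R.T@np.array([(u-S['cx'])/S['fx'],(v-S['cy'])/S['fy'],1]);return c+d*(z-c[2])/d[2]
def crop(S,k,ou,ov): return lambda u,v:(S,ou+(u+.5)/k-.5,ov+(v+.5)/k-.5)
def proj(S,X):
    p=np.array(S['R'])@X+np.array(S['t']);return np.array([S['fx']*p[0]/p[2]+S['cx'],S['fy']*p[1]/p[2]+S['cy']])
E
python3 - <<'E'
from h import *
Wd=dict(np.load('pics/w2.npz'));S=dict(np.load('pics/s2.npz'));T=dict(np.load('pics/t2.npz'))
a=crop(Wd,5.9,240,150);b=crop(S,5.9,300,310);c=crop(S,5,190,160);d=crop(Wd,3,440,180)
tip=(a(706,173),b(68,78));col=(a(492,180),b(208,137));fl=(a(287,189),b(322,184));bt=(a(167,268),b(413,155))
for n,o in(('tip',tip),('col',col),('fl',fl),('btntop',bt)):
    z=.037 if n=='btntop' else .012
    print(n,*tri(o),'wrist@z',onz(*o[0],z).round(4),'side@z',onz(*o[1],z).round(4))
for z in(.0845,):
    print('lid side FR',onz(*c(453,340),z),'BR',onz(*c(88,412),z),'FL',onz(*c(346,22),z),'BL',onz(*c(20,85),z))
print('lid wrist FR',onz(*d(160,365),.0845),'base FR',onz(*d(32,258),0), 'side base FR',onz(*c(457,468),0),'BR',onz(*c(112,541),0))
# right-ear hole & left-ear hole
for z in(.045,.052,.060):
    print(z,'R ear',onz(*c(471,217),z),onz(*d(163,512),z),'L ear',onz(*c(462,190),z),onz(*d(197,543),z))
print('R ear hole tri',tri([c(471,217),d(163,512)]),tri([c(462,190),d(197,543)]))
E
```

```text
tip [ 0.53365197 -0.21736359  0.0018503 ] 0.0012692961080901233 wrist@z [ 0.5331 -0.2194  0.012 ] side@z [ 0.5304 -0.223   0.012 ]
col [ 0.55689607 -0.2568703   0.00737202] 0.002927796072320965 wrist@z [ 0.5553 -0.2552  0.012 ] side@z [ 0.5563 -0.2612  0.012 ]
fl [ 0.57797591 -0.28936575  0.0083436 ] 0.0006433584524947467 wrist@z [ 0.577  -0.2893  0.012 ] side@z [ 0.5769 -0.291   0.012 ]
btntop [ 0.59856317 -0.30348715  0.02996022] 0.0003496458584818507 wrist@z [ 0.5973 -0.3044  0.037 ] side@z [ 0.5951 -0.3055  0.037 ]
lid side FR [ 0.56687572 -0.05038232  0.0845    ] BR [ 0.42781226 -0.01044628  0.0845    ] FL [0.62201322 0.13769937 0.0845    ] BL [0.47785328 0.17412148 0.0845    ]
lid wrist FR [ 0.56884455 -0.04941893  0.0845    ] base FR [ 0.56912592 -0.04700693  0.        ] side base FR [ 5.69058885e-01 -5.03913454e-02 -1.11022302e-16] BR [ 0.42749225 -0.01048248  0.        ]
0.045 R ear [0.62744631 0.03592618 0.045     ] [0.62836628 0.03958262 0.045     ] L ear [0.63258977 0.05226678 0.045     ] [0.63331483 0.06275388 0.045     ]
0.052 R ear [0.62393611 0.03020164 0.052     ] [0.62609138 0.03132708 0.052     ] L ear [0.62902757 0.04637702 0.052     ] [0.63093128 0.05398958 0.052     ]
0.06 R ear [0.61992447 0.02365932 0.06      ] [0.6234915  0.02189217 0.06      ] L ear [0.62495648 0.03964586 0.06      ] [0.62820723 0.04397324 0.06      ]
R ear hole tri (array([0.62561414, 0.03212464, 0.05071527]), np.float64(0.000940334444300972)) (array([0.62527509, 0.03840252, 0.06338709]), np.float64(0.0018084137910956422))
```

```bash
python3 - <<'E'
from h import *
ex=np.array([.9643,-.2648,0]);ey=np.array([.2648,.9643,0]);C=np.array([.5245,.0629,0])
for f in('w2','s2','t2'):
    S=np.load('pics/%s.npz'%f);W=cloud(S);x=(W-C)@ex;y=(W-C)@ey;z=W[...,2]
    lid=(abs(x)<.06)&(abs(y)<.09)&(z>.07)
    m=(x>.085)&(x<.12)&(abs(y)<.016)&(z>.03)
    print(f,'lid z',np.median(z[lid]),lid.sum(), m.sum())
    P=np.c_[x[m],y[m],z[m]]; 
    for a in np.arange(-.016,.016,.004):
        k=(P[:,1]>=a)&(P[:,1]<a+.004)
        if k.sum(): print(round(a,3),k.sum(),np.percentile(P[k,2],[10,50,80,95]).round(4))
    m=(abs(y)<.016)&(z>.03)&(x>.085)&(x<.14); print('xmax',np.percentile(x[m],[90,95,99]))
E
```

```text
w2 lid z 0.08649433358152453 2420 1146
-0.012 472 [0.0451 0.0569 0.065  0.0684]
-0.008 128 [0.0499 0.0677 0.0687 0.0694]
-0.004 261 [0.0609 0.0726 0.0785 0.0807]
0.0 223 [0.0625 0.0755 0.0808 0.0818]
0.004 32 [0.0612 0.0806 0.081  0.0816]
0.008 30 [0.0429 0.0446 0.0468 0.0608]
xmax [0.11355358 0.11575083 0.11778868]
s2 lid z 0.08418970895113817 3570 241
-0.016 4 [0.0447 0.0542 0.0632 0.0656]
-0.012 102 [0.0429 0.0542 0.063  0.0667]
-0.008 27 [0.0474 0.0653 0.0662 0.0666]
-0.004 67 [0.0654 0.0728 0.077  0.0809]
0.0 31 [0.0641 0.0767 0.0787 0.0798]
0.004 8 [0.0709 0.0781 0.0785 0.0788]
0.012 2 [0.0478 0.0487 0.0494 0.0497]
xmax [0.113347   0.11538976 0.11749072]
t2 lid z 0.08466443064962074 3043 89
-0.012 11 [0.0505 0.0634 0.0657 0.0686]
-0.008 12 [0.0632 0.0666 0.0688 0.0694]
-0.004 11 [0.0385 0.0647 0.0676 0.077 ]
0.0 20 [0.039  0.0784 0.0801 0.0805]
0.004 7 [0.0762 0.0791 0.0805 0.0817]
0.008 18 [0.0487 0.0647 0.0664 0.0686]
0.012 10 [0.0637 0.0662 0.0675 0.0692]
xmax [0.10940913 0.11041644 0.11197608]
```

drive_tool --deltas '[0.1,-0.1,2,-1,0.2,-0.2,5,-2,0.3,-0.2,8,-2,0.3,-0.2,11,-2,0.3,-0.2,13,-2,0.3,-0.2,14,-2,0.3,-0.2,14,-2,0.3,-0.2,14,-2]' --hand 4.4 --squeeze 30

```text
t: 6.4
tcp_pos: [0.5842, -0.3004, 0.0803]
tool_rot: [-0.277, 0.961, 0.0, -0.001]
force: [0.2, -0.1, 0.7]
finger_gap: 0.515
```

```bash
python3 - <<'E'
from h import *
s=snap('wrist','w3');snap('side','s3')
st=manip.sense();print(st['tcp_pos'],st['tool_rot'],st['q'],st['finger_gap'])
from scipy.spatial.transform import Rotation as Ro
R=Ro.from_quat(st['tool_rot']).as_matrix()
d=np.array([-.546,.838,0]);g=np.array([.577,-.290,.012])
for k in(-.026,0,.04,.0825): print(proj(s,g+k*d))
print('need tool delta cm',R.T@(g-.013*d+[0,0,.008]-st['tcp_pos'])*100,'ang',np.degrees(np.arctan2(d[1],d[0])-np.arctan2(R[1,1],R[0,1])))
E
```

```text
[ 0.58453452 -0.30121558  0.08098106] [-2.77079883e-01  9.60846773e-01 -2.39229480e-04 -3.98972233e-04] [-6.45008530e-01  7.53237382e-01  1.45760666e+00 -1.15353851e-03
  9.30846346e-01 -2.77662336e+00] 0.5096354001445592
[259.22982624 220.33094115]
[294.74069426 219.78162566]
[349.43161747 218.93561506]
[407.61898012 218.03551824]
need tool delta cm [0.01434249 0.05191867 6.09810879] ang 0.9142975974223261
```

View pics/w3.png

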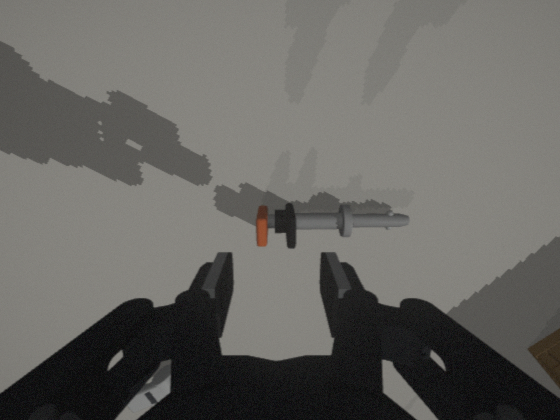

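View pics/s3.png

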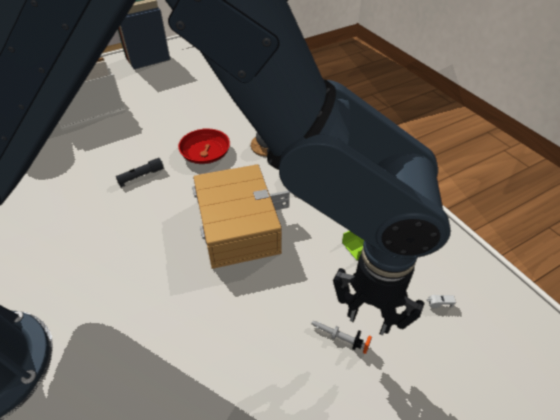

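The wrist view shows the pin level in the image, with the button at (262,225), flange at (291,225) and tip at (409,220). The fingers straddle it, and it matches my prediction to about 1 mm.

drive_tool --deltas '[0,0,1.5,0,0,0,3,0,0,0.1,4.5,0,0,0.1,5.5,0,0,0.1,6.1,0,0,0.1,6.1,0]'

```text
t: 7.1
tcp_pos: [0.5832, -0.2999, 0.0183]
tool_rot: [-0.277, 0.961, 0.001, -0.001]
force: [0.8, -0.6, -0.4]
finger_gap: 0.512
```

```bash
python3 - <<'E'
from h import *
s=snap('wrist','w4');st=manip.sense();print(st['tcp_pos'],st['q'],st['force'])
E
```

```text
[ 0.58370108 -0.3002475   0.01918028] [-6.44595854e-01  8.41073185e-01  1.47893123e+00 -1.23668124e-03
  8.22895001e-01 -2.77601989e+00] [-0.18451266 -0.37229277  0.30941481]
```

View pics/w4.png

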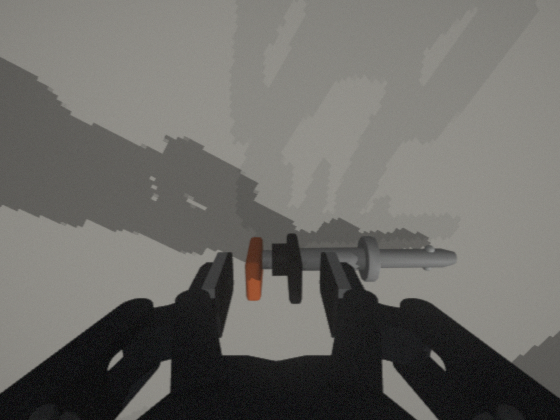

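The wrist view shows the fingers, tips at (225,260) and (330,260), straddling the button at (254,268) and flange at (293,268). The right finger is clear of the collar at (369,258).

drive_tool --deltas '[0,0,-0.15,0,0,0,-0.15,0,0,0,-0.15,0,0,0,-0.15,0,0,0,-0.15,0,0,0,-0.15,0]' --hand 0 --squeeze 32

```text
t: 7.75
tcp_pos: [0.5841, -0.3004, 0.0217]
tool_rot: [-0.277, 0.961, -0.0, -0.0]
force: [-0.1, 1.5, 6.9]
finger_gap: 0.23
```

```bash
python3 - <<'E'
from h import *
s=snap('wrist','w5');st=manip.sense();print(st['tcp_pos'],st['q'],st['force'],st['finger_gap'])
E
```

```text
[ 0.58410815 -0.30041986  0.02170993] [-6.44496984e-01  8.37385681e-01  1.47825180e+00 -1.03684708e-03
  8.26046554e-01 -2.77597600e+00] [-3.84070564e-03  1.22528970e-01  4.56914521e+00] 0.2285233587017169
```

View pics/w5.png

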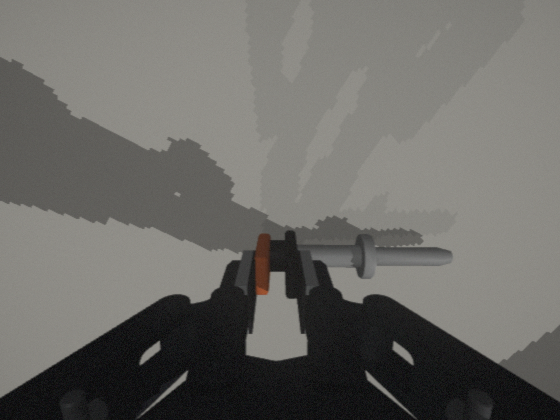

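drive_tool --deltas '[0,0,-2,0,0,0,-5,0,-1,1.5,-7,5,-2,3,-8,10,-3.5,5,-8,16,-5,7.5,-8,23,-6.5,10,-8,30,-8,12,-8,37,-9.5,14,-8,43,-11,16,-7.5,47.5,-11.6,17.1,-7,47.5,-11.6,17.1,-7,47.5]'

```text
t: 9.0
tcp_pos: [0.5899, -0.092, 0.0903]
tool_rot: [0.131, 0.991, -0.0, -0.002]
force: [-0.6, -1.0, -3.0]
finger_gap: 0.231
```

```bash
python3 - <<'E'
from h import *
s=snap('wrist','w6');snap('side','s6');st=manip.sense();print(st)
E
```

```text
{'t': 9.1, 'q': array([-0.34418953,  0.67876987,  1.61158977, -0.00183401,  0.85174571,
       -1.64774569]), 'qd': array([-0.0195845 , -0.00737254, -0.015052  ,  0.00154232,  0.00080346,
        0.00551754]), 'tau': array([ 8.35640207e-01, -4.61018121e+01, -1.22336644e+01,  9.13515897e-02,
        7.76195037e-02, -5.07251869e-03]), 'tcp_pos': array([ 0.59121862, -0.09444594,  0.09120131]), 'tool_rot': array([ 1.32623964e-01,  9.91166153e-01, -6.21011349e-04, -3.94873394e-04]), 'force': array([ 0.48018627, -0.77993204, -2.09939531]), 'ft_torque': array([-0.05294471,  0.01632107,  0.04413992]), 'finger_gap': 0.23191533101621709}
```

View pics/w6.png

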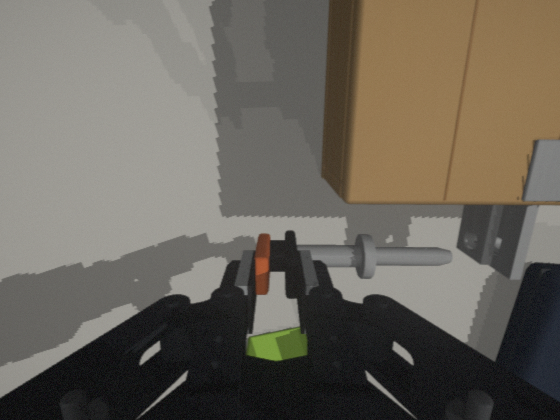

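View pics/s6.png

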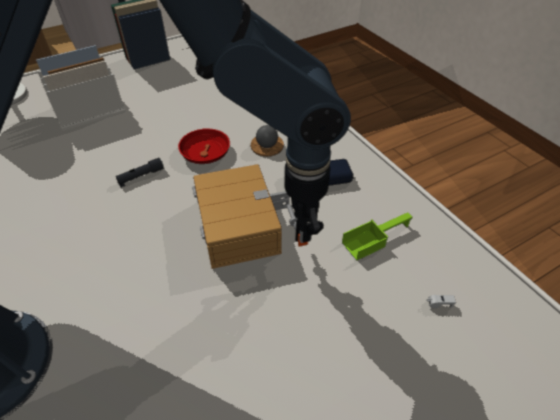

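The wrist view shows the pin held level, collar at (366,256) and tip at (450,257). The hasp ears are at (478,240) and (515,245), with hole spots at (471,240) and (497,243), and the lid's front edge is parallel to the pin.

```bash
python3 - <<'E'
from h import *
from scipy.spatial.transform import Rotation as Ro
S=dict(np.load('pics/w6.npz'));W=cloud(S);fr=S['frame']
p=np.array([0.59121862,-0.09444594,0.09120131]);R=Ro.from_quat([.132623964,.991166153,-.000621,-.000395]).as_matrix()
L=(W-p)@R  # tool coords
cv2.imwrite('pics/c7.png',cv2.resize(fr[180:290,320:545][:,:,::-1],None,fx=3.5,fy=3.5,interpolation=2))
print('ytool ang',np.degrees(np.arctan2(R[1,1],R[0,1])))
# pin profile
for u in(310,325,340,366,385,400,415,430,440,446):
    col=L[235:285,u]; k=np.abs(col[:,2]-.0)<.03
    v=np.nonzero(k)[0]
    if len(v): print(u,v.min()+235,v.max()+235,'y',np.nanmedian(col[k,1]).round(4),'xc',((col[k,0].max()+col[k,0].min())/2).round(4),'ztop',np.nanpercentile(col[k,2],10).round(4))
lid=L[20:180,370:520]; print('lid z tool',np.nanmedian(lid[...,2]), 'world',np.nanmedian(W[20:180,370:520,2]))
# lid front edge
for u in(360,400,440,480,510):
    c=L[150:215,u]; k=abs(c[:,2]-np.nanmedian(lid[...,2]))<.005; print('edge',u,c[k,0].min().round(4),c[k,1].mean().round(4))
print('lid right edge y',[L[v,335:375,1][abs(L[v,335:375,2]-np.nanmedian(lid[...,2]))<.004].min().round(4) for v in(40,100,160)])
# ears
m=(W[...,2]>.055)&(W[...,2]<.0755); m[:205]=0;m[:,:455]=0;m[:,530:]=0;m[280:]=0
v,u=np.nonzero(m);print(len(v))
h,e=np.histogram(L[m][:,1],np.arange(.1,.17,.002))
for a,b in zip(e,h):
    k=m&(L[...,1]>=a)&(L[...,1]<a+.002)
    if b: print(a.round(3),b,np.nanpercentile(W[k][:,2],[20,50,80]).round(4),np.nanmin(L[k][:,0]).round(4))
E
```

```text
ytool ang 74.75752432251342
310 245 274 y 0.0179 xc 0.0094 ztop -0.0269
325 245 283 y 0.0255 xc 0.0042 ztop -0.0261
340 245 266 y 0.0359 xc 0.0032 ztop 0.002
366 235 278 y 0.048 xc 0.0032 ztop -0.0041
385 247 265 y 0.0599 xc 0.0028 ztop 0.0027
400 247 265 y 0.0677 xc 0.0023 ztop 0.003
415 247 265 y 0.0755 xc 0.0026 ztop 0.0024
430 247 265 y 0.0833 xc 0.0025 ztop 0.0019
440 248 265 y 0.0886 xc 0.0028 ztop 0.0021
446 250 263 y 0.0922 xc 0.0028 ztop 0.0032
lid z tool 0.004560783924030476 world 0.08658330740034731
edge 360 0.0321 0.0435
edge 400 0.032 0.0631
edge 440 0.0321 0.0826
edge 480 0.0323 0.1023
edge 510 0.0314 0.117
lid right edge y [np.float64(0.0369), np.float64(0.0368), np.float64(0.037)]
2259
0.122 27 [0.0594 0.0645 0.0683] -0.0087
0.124 841 [0.0598 0.0644 0.0679] -0.0096
0.126 201 [0.0682 0.0686 0.0692] -0.0095
0.128 209 [0.0681 0.0687 0.0691] -0.0092
0.13 73 [0.0678 0.0683 0.0688] -0.0096
0.132 545 [0.068  0.071  0.0738] -0.0128
0.134 335 [0.0667 0.0708 0.0736] -0.0132
0.136 12 [0.0613 0.0629 0.0642] -0.006
0.138 7 [0.0586 0.0604 0.0611] -0.0061
0.142 8 [0.0556 0.0562 0.0572] -0.0073
0.144 1 [0.0551 0.0551 0.0551] -0.006
```

View pics/c7.png

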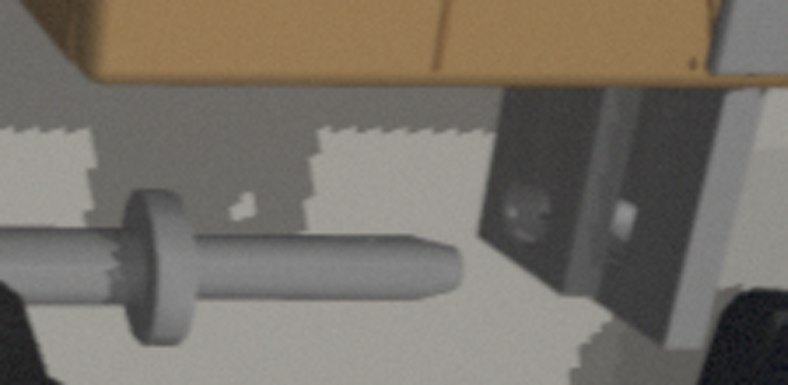

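```bash
python3 - <<'E'
from h import *
from scipy.spatial.transform import Rotation as Ro
S=dict(np.load('pics/w6.npz'));W=cloud(S)
p=np.array([0.59121862,-0.09444594,0.09120131]);R=Ro.from_quat([.132623964,.991166153,-.000621,-.000395]).as_matrix()
f=crop(S,3.5,320,180)
Rc=S['R'];c=-Rc.T@S['t']
def ony(u,v,y):
    _,a,b=f(u,v); d=Rc.T@np.array([(a-S['cx'])/S['fx'],(b-S['cy'])/S['fy'],1]); lc=(c-p)@R; ld=d@R; return lc+ld*(y-lc[1])/ld[1]
for q in[(503,212),(551,212),(527,187),(527,238),(527,212)]: print('R',ony(*q,.1245).round(4))
for q in[(483,235),(562,292),(500,95)]: print('ear corner',ony(*q,.1245).round(4))
# ear face depth: y of ear face
L=(W-p)@R
k=(L[...,1]>.12)&(L[...,1]<.128)&(W[...,2]<.066)&(W[...,2]>.045); print(np.percentile(L[k][:,1],[10,50,90]), np.percentile(L[k][:,0],[1,99]))
print(ony(625,220,.1425),ony(455,268,.093))
E
```

```text
R [-0.0024  0.1245  0.042 ]
R [0.0027 0.1245 0.0293]
R [0.0045 0.1245 0.0367]
R [-0.0043  0.1245  0.0341]
R [0.0002 0.1245 0.0354]
ear corner [-0.009   0.1245  0.0465]
ear corner [-0.0094  0.1245  0.0227]
ear corner [0.0182 0.1245 0.0491]
[0.12433429 0.12488419 0.1256018 ] [-0.00928478  0.02497758]
[-0.0013493   0.1425      0.03548455] [0.00440668 0.093      0.00253959]
```

drive_tool --deltas '[-0.2,0,0.7,0,-0.2,0,1.4,0,-0.2,0,2.1,0,-0.2,0.4,2.8,0,-0.2,1,2.8,0,-0.2,1.6,2.8,0,-0.2,2.2,2.8,0,-0.2,2.5,2.8,0,-0.2,2.5,2.8,0,-0.2,2.5,2.8,0]'

```text
t: 10.1
tcp_pos: [0.5999, -0.0707, 0.0634]
tool_rot: [0.132, 0.991, -0.001, -0.0]
force: [0.6, -0.4, -1.7]
finger_gap: 0.233
```

```bash
cat > look.py <<'E'
from h import *
import sys
from scipy.spatial.transform import Rotation as Ro
n=sys.argv[1]
S=snap('wrist',n);st=manip.sense();W=cloud(S)
p=st['tcp_pos'];R=Ro.from_quat(st['tool_rot']).as_matrix();L=(W-p)@R
np.savez('pics/%s_L.npz'%n,L=L)
print('t',st['t'],'tcp',p.round(4),'F',st['force'].round(2),'gap',round(st['finger_gap'],3),'yang',np.degrees(np.arctan2(R[1,1],R[0,1])).round(2))
print('F tool',(st['force']@R).round(2))
for y0 in(.03,.06,.068,.075,.083,.09):
    k=(abs(L[...,1]-y0)<.0015)&(abs(L[...,0])<.02)&(abs(L[...,2]-.005)<.012)
    if k.sum()>5: print('pin y',y0,'x',((np.percentile(L[k][:,0],2)+np.percentile(L[k][:,0],98))/2).round(4),'ztop',np.percentile(L[k][:,2],10).round(4))
k=(L[...,0]>.035)&(L[...,0]<.1)&(L[...,1]>.03)&(W[...,2]>.075)
print('lid zt',np.median(L[k][:,2]).round(4),'edge x',np.percentile(L[(L[...,1]>.03)&(abs(L[...,2]-np.median(L[k][:,2]))<.003)][:,0],0.5).round(4))
cv2.imwrite('pics/%sc.png'%n,cv2.resize(S['frame'][180:300,320:545][:,:,::-1],None,fx=3.5,fy=3.5,interpolation=2))
E
python3 look.py w7
```

```text
t 10.15 tcp [ 0.5998 -0.0709  0.0634] F [ 0.69  0.6  -2.03] gap 0.228 yang 74.77
F tool [-0.51  0.76  2.03]
pin y 0.03 x 0.001 ztop 0.0008
pin y 0.06 x 0.0006 ztop 0.0018
pin y 0.068 x 0.0006 ztop 0.0014
pin y 0.075 x 0.0006 ztop 0.0016
pin y 0.083 x 0.0005 ztop 0.0015
pin y 0.09 x 0.0011 ztop 0.0017
lid zt -0.0234 edge x 0.0346
```

View pics/w7c.png

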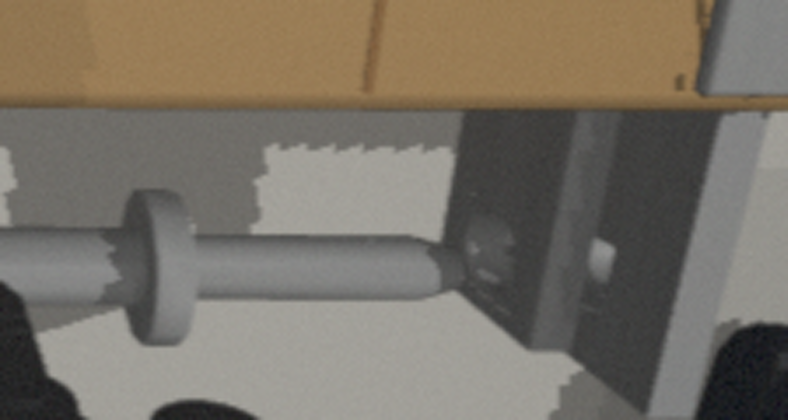

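```bash
python3 - <<'E'
from h import *
from scipy.spatial.transform import Rotation as Ro
def run(n,p,q,pts,oy,hole,ey):
    S=dict(np.load('pics/%s.npz'%n));R=Ro.from_quat(q).as_matrix();f=crop(S,3.5,320,180)
    Rc=S['R'];c=-Rc.T@S['t'];lc=(c-np.array(p))@R
    def ray(u,v):
        _,a,b=f(u,v);return (Rc.T@np.array([(a-S['cx'])/S['fx'],(b-S['cy'])/S['fy'],1]))@R
    print(n,'cam',lc.round(4))
    for u,v in pts:
        d=ray(u,v)
        for z in(.007,.0085,.0097): print('pin',(lc+d*(z-lc[2])/d[2]).round(4))
    for u,v in hole:
        d=ray(u,v);print('hole',(lc+d*(ey-lc[1])/d[1]).round(4))
run('w6',[0.59121862,-0.09444594,0.09120131],[.132623964,.991166153,-.000621,-.000395],[(300,267.5)],0,[(527,212)],.1247)
q=Ro.from_matrix(np.eye(3))
run('w7',[.5998,-.0709,.0634],[.1325,.99118,-.0007,-.0003],[(300,267.5),(400,267.5)],0,[(467,250),(516,240),(491,214),(491,274),(491,244)],.100)
E
```

```text
w6 cam [ 0.0722  0.0022 -0.1441]
pin [0.0024 0.0719 0.007 ]
pin [0.0017 0.0726 0.0085]
pin [0.0011 0.0732 0.0097]
hole [1.000e-04 1.247e-01 3.570e-02]
w7 cam [ 0.0708  0.0007 -0.1447]
pin [-0.0002  0.0705  0.007 ]
pin [-0.0009  0.0712  0.0085]
pin [-0.0014  0.0717  0.0097]
pin [-0.0002  0.0859  0.007 ]
pin [-0.0009  0.0868  0.0085]
pin [-0.0014  0.0875  0.0097]
hole [-0.0002  0.1     0.0137]
hole [0.0064 0.1    0.0025]
hole [0.0077 0.1    0.0094]
hole [-0.0011  0.1     0.0067]
hole [0.0033 0.1    0.0081]
```

View pics/w7.png

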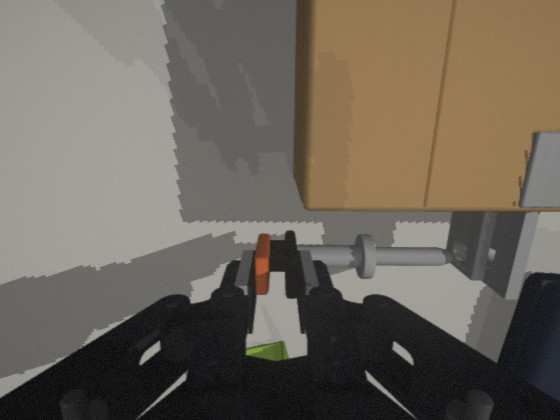

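```bash
python3 - <<'E'
from h import *
S=np.load('pics/w7.npz');a=S['frame'][205:275,435:520][:,:,::-1].astype(float)
cv2.imwrite('pics/z7.png',cv2.resize(np.clip(a*1.8,0,255).astype(np.uint8),None,fx=8,fy=8,interpolation=2))
L=np.load('pics/w7_L.npz')['L']
k=np.zeros((420,560),bool);k[205:275,440:480]=1
k&=(abs(L[...,1]-.1)<.006)
print(np.percentile(L[k][:,1],[5,50,95]))
# ear top
k=np.zeros((420,560),bool);k[212:290,470:500]=1
for y in np.arange(.094,.13,.002):
    m=k&(abs(L[...,1]-y)<.001); 
    if m.sum()>5: print(y.round(3),m.sum(),np.percentile(L[m][:,2],[5,20,50]).round(4),np.percentile(L[m][:,0],[1]).round(4))
E
```

```text
[0.0991671  0.099894   0.10308781]
0.098 20 [-0.0068 -0.0065 -0.0052] [-0.006]
0.1 717 [-0.0061 -0.0053 -0.0033] [-0.0062]
0.102 273 [-0.0064 -0.006  -0.0054] [-0.0072]
0.104 280 [-0.0063 -0.0059 -0.0054] [-0.0071]
0.106 105 [-0.006  -0.0055 -0.0052] [-0.0066]
0.108 431 [-0.0119 -0.0091 -0.0064] [-0.0102]
0.11 202 [-0.0101 -0.0081 -0.0049] [-0.0107]
0.112 17 [-0.0016 -0.001   0.    ] [-0.0041]
0.114 11 [0.0013 0.0018 0.0025] [-0.004]
0.118 32 [0.0061 0.0077 0.009 ] [-0.0057]
0.12 37 [0.009  0.0099 0.0115] [-0.0036]
0.122 25 [0.0113 0.012  0.0127] [-0.0024]
```

View pics/z7.png

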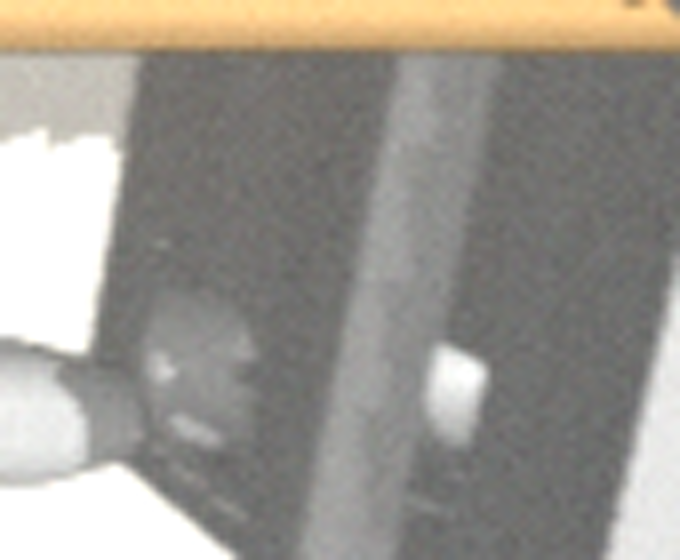

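drive_tool --deltas '[0.15,0,0,0,0.27,0,0.03,0,0.27,0,0.03,0,0.27,0,0.03,0]'

```text
t: 10.55
tcp_pos: [0.5971, -0.0703, 0.0631]
tool_rot: [0.133, 0.991, -0.001, -0.0]
force: [-0.5, 0.2, -1.3]
finger_gap: 0.229
```

```bash
python3 look.py w8; python3 - <<'E'
from h import *
S=np.load('pics/w8.npz');a=S['frame'][205:275,435:520][:,:,::-1].astype(float)
cv2.imwrite('pics/z8.png',cv2.resize(np.clip(a*1.8,0,255).astype(np.uint8),None,fx=8,fy=8,interpolation=2))
L=np.load('pics/w8_L.npz')['L']
k=np.zeros((420,560),bool);k[212:290,465:500]=1
for y in np.arange(.094,.112,.002):
    m=k&(abs(L[...,1]-y)<.001); 
    if m.sum()>5: print(y.round(3),m.sum(),np.percentile(L[m][:,2],[5,20,50]).round(4),np.percentile(L[m][:,0],[1]).round(4))
E
```

```text
t 10.6 tcp [ 0.5972 -0.0703  0.0631] F [-0.09  0.   -1.73] gap 0.232 yang 74.76
F tool [ 0.09 -0.02  1.73]
pin y 0.03 x 0.0012 ztop 0.0011
pin y 0.06 x 0.0006 ztop 0.0018
pin y 0.068 x 0.0006 ztop 0.0015
pin y 0.075 x 0.0007 ztop 0.0015
pin y 0.083 x 0.0006 ztop 0.0015
pin y 0.09 x 0.001 ztop 0.002
lid zt -0.0237 edge x 0.0319
0.094 6 [-0.023  -0.0228 -0.0226] [0.0314]
0.098 11 [-0.0061 -0.0046 -0.0039] [-0.008]
0.1 989 [-0.0062 -0.0051 -0.002 ] [-0.0097]
0.102 279 [-0.0066 -0.0062 -0.0058] [-0.01]
0.104 281 [-0.0066 -0.0061 -0.0057] [-0.0105]
0.106 122 [-0.0062 -0.0058 -0.0055] [-0.0098]
0.108 355 [-0.0108 -0.009  -0.0062] [-0.0125]
0.11 231 [-0.0105 -0.0082 -0.0051] [-0.0123]
```

View pics/z8.png

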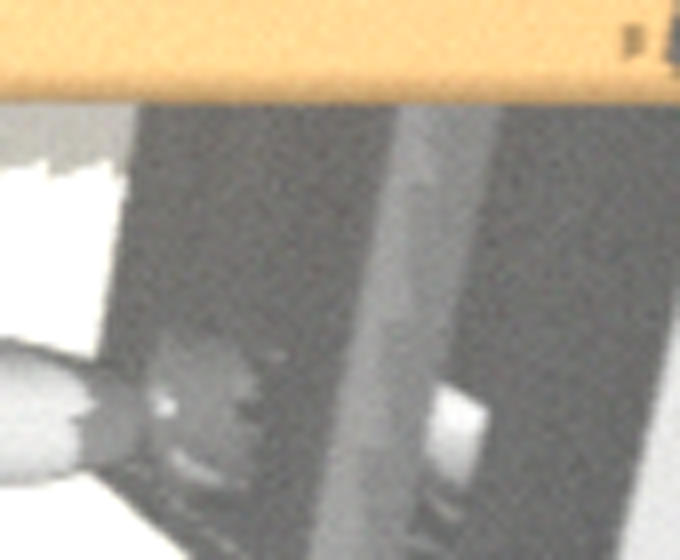

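In the zoomed view the hole centre (202,408) lies on the pin axis (row 410), and their heights agree within a millimetre. I'll feel the pin in now.

drive_tool --deltas '[0,0.2,0,0,0,0.4,0,0,0,0.55,0,0,0,0.7,0,0,0,0.85,0,0,0,1.0,0,0,0,1.0,0,0]'

```text
t: 11.3
tcp_pos: [0.5999, -0.0604, 0.0631]
tool_rot: [0.132, 0.991, -0.001, -0.0]
force: [-0.1, 0.3, -2.1]
finger_gap: 0.228
```

```bash
python3 look.py w9; python3 - <<'E'
from h import *
S=np.load('pics/w9.npz');a=S['frame'][205:285,425:520][:,:,::-1].astype(float)
cv2.imwrite('pics/z9.png',cv2.resize(np.clip(a*1.8,0,255).astype(np.uint8),None,fx=7,fy=7,interpolation=2))
E
```

```text
t 11.35 tcp [ 0.5998 -0.0606  0.0631] F [-0.31  0.16 -1.47] gap 0.232 yang 74.77
F tool [0.35 0.08 1.47]
pin y 0.03 x 0.0011 ztop 0.0009
pin y 0.06 x 0.0005 ztop 0.0018
pin y 0.068 x 0.0004 ztop 0.0018
pin y 0.075 x 0.0007 ztop 0.0015
pin y 0.083 x 0.0007 ztop 0.0014
pin y 0.09 x 0.0049 ztop -0.0058
lid zt -0.0237 edge x 0.0319
```

View pics/z9.png

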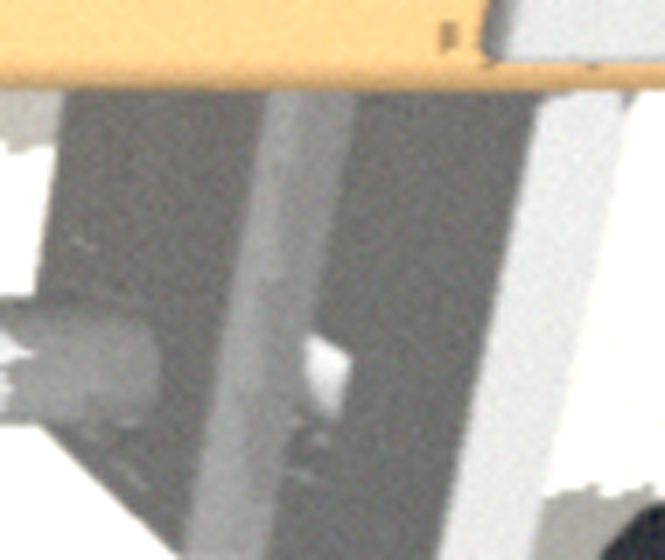

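drive_tool --deltas '[0,0.15,0,0,0,0.3,0,0,0,0.45,0,0,0,0.6,0,0,0,0.6,0,0]'

```text
t: 11.85
tcp_pos: [0.6015, -0.0545, 0.063]
tool_rot: [0.132, 0.991, -0.001, -0.0]
force: [0.3, -0.9, -3.0]
finger_gap: 0.229
```

drive_tool --deltas '[0,0.15,0,0,0,0.3,0,0,0,0.45,0,0,0,0.6,0,0,0,0.6,0,0]'

```text
t: 12.35
tcp_pos: [0.6031, -0.0485, 0.063]
tool_rot: [0.132, 0.991, -0.001, -0.0]
force: [0.4, -0.1, -2.0]
finger_gap: 0.226
```

drive_tool --deltas '[0,0.15,0,0,0,0.3,0,0,0,0.45,0,0,0,0.6,0,0,0,0.75,0,0,0,0.75,0,0]'

```text
t: 12.95
tcp_pos: [0.6051, -0.041, 0.063]
tool_rot: [0.132, 0.991, -0.001, -0.0]
force: [-0.7, 0.2, -2.0]
finger_gap: 0.228
```

```bash
python3 look.py w10
```

```text
t 13.0 tcp [ 0.6051 -0.0411  0.063 ] F [-0.41  0.49 -2.3 ] gap 0.231 yang 74.81
F tool [0.52 0.37 2.3 ]
pin y 0.03 x 0.0012 ztop 0.0008
pin y 0.06 x 0.0005 ztop 0.0019
pin y 0.068 x 0.0046 ztop -0.0045
pin y 0.075 x 0.0045 ztop -0.0064
pin y 0.083 x -0.0019 ztop 0.0014
lid zt -0.0238 edge x 0.0318
```

View pics/w10c.png

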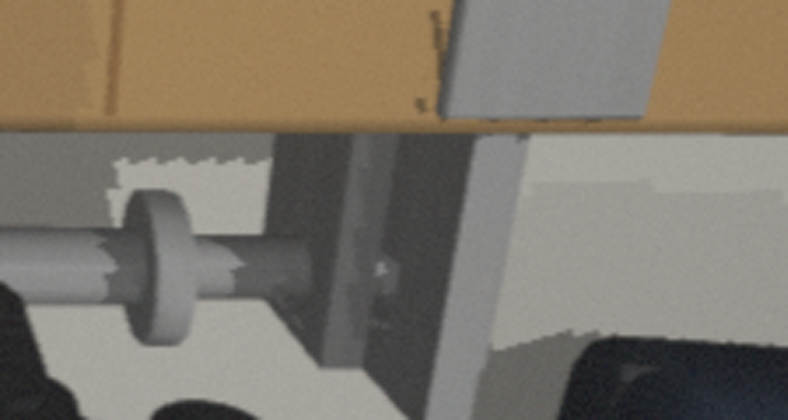

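The wrist view shows the shank through the near ear at (310,268) and its tip visible between the ears at (383,268). Nothing is jamming.

drive_tool --deltas '[0,0.15,0,0,0,0.3,0,0,0,0.45,0,0,0,0.6,0,0,0,0.75,0,0,0,0.9,0,0,0,0.9,0,0]'

```text
t: 13.7
tcp_pos: [0.6076, -0.0321, 0.063]
tool_rot: [0.132, 0.991, -0.001, -0.0]
force: [0.7, -0.1, -1.8]
finger_gap: 0.225
```

drive_tool --deltas '[0,0.15,0,0,0,0.3,0,0,0,0.45,0,0,0,0.6,0,0,0,0.7,0,0,0,0.7,0,0,0,0.7,0,0]'

```text
t: 14.4
tcp_pos: [0.6094, -0.0253, 0.063]
tool_rot: [0.132, 0.991, -0.001, -0.0]
force: [0.1, -0.1, -2.2]
finger_gap: 0.231
```

```bash
python3 look.py w11; python3 - <<'E'
from h import *
L=np.load('pics/w11_L.npz')['L']
k=np.zeros((420,560),bool);k[200:300,360:440]=1
h,e=np.histogram(L[k][:,1],np.arange(.03,.09,.001)); print([(a.round(3),b) for a,b in zip(e,h)])
E
```

```text
t 14.45 tcp [ 0.6094 -0.0254  0.063 ] F [ 0.22  0.04 -2.77] gap 0.229 yang 74.82
F tool [-0.2   0.1   2.77]
pin y 0.03 x 0.0012 ztop 0.0011
pin y 0.06 x 0.0047 ztop -0.0061
pin y 0.068 x -0.0055 ztop 0.0055
pin y 0.075 x 0.0049 ztop -0.0064
pin y 0.083 x 0.0005 ztop 0.0013
pin y 0.09 x 0.0009 ztop 0.0022
lid zt -0.0238 edge x 0.0318
[(np.float64(0.03), np.int64(0)), (np.float64(0.031), np.int64(5)), (np.float64(0.032), np.int64(9)), (np.float64(0.033), np.int64(14)), (np.float64(0.034), np.int64(29)), (np.float64(0.035), np.int64(58)), (np.float64(0.036), np.int64(64)), (np.float64(0.037), np.int64(58)), (np.float64(0.038), np.int64(51)), (np.float64(0.039), np.int64(52)), (np.float64(0.04), np.int64(54)), (np.float64(0.041), np.int64(48)), (np.float64(0.042), np.int64(47)), (np.float64(0.043), np.int64(38)), (np.float64(0.044), np.int64(115)), (np.float64(0.045), np.int64(227)), (np.float64(0.046), np.int64(127)), (np.float64(0.047), np.int64(138)), (np.float64(0.048), np.int64(134)), (np.float64(0.049), np.int64(124)), (np.float64(0.05), np.int64(118)), (np.float64(0.051), np.int64
[... 614 characters left out ...]
, (np.float64(0.069), np.int64(24)), (np.float64(0.07), np.int64(23)), (np.float64(0.071), np.int64(24)), (np.float64(0.072), np.int64(23)), (np.float64(0.073), np.int64(20)), (np.float64(0.074), np.int64(34)), (np.float64(0.075), np.int64(148)), (np.float64(0.076), np.int64(148)), (np.float64(0.077), np.int64(60)), (np.float64(0.078), np.int64(12)), (np.float64(0.079), np.int64(9)), (np.float64(0.08), np.int64(12)), (np.float64(0.081), np.int64(22)), (np.float64(0.082), np.int64(35)), (np.float64(0.083), np.int64(47)), (np.float64(0.084), np.int64(49)), (np.float64(0.085), np.int64(47)), (np.float64(0.086), np.int64(28)), (np.float64(0.087), np.int64(22)), (np.float64(0.088), np.int64(19))]
```

View pics/w11c.png

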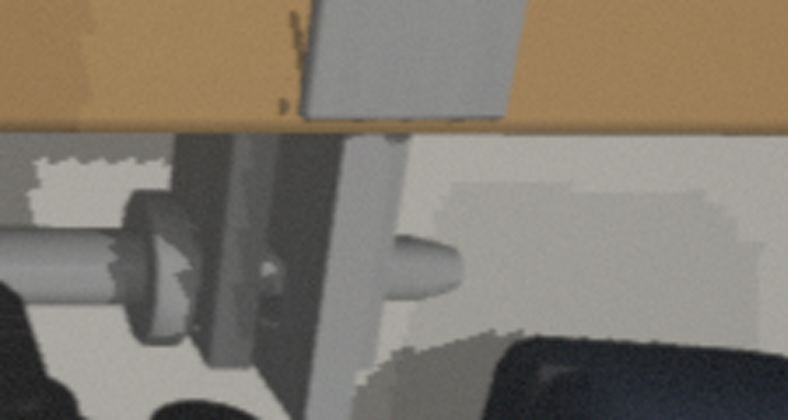

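The nose is through both ears at (425,268), and the collar at (165,268) is about 2.5 mm short of the near ear. I'll creep the rest of the way home.

drive_tool --deltas '[0,0.08,0,0,0,0.16,0,0,0,0.2,0,0,0,0.2,0,0]'

```text
t: 14.85
tcp_pos: [0.6099, -0.0234, 0.063]
tool_rot: [0.132, 0.991, -0.001, -0.0]
force: [0.3, -0.2, -2.1]
finger_gap: 0.228
```

drive_tool --deltas '[0,0.04,0,0,0,0.08,0,0,0,0.08,0,0]'

```text
t: 15.15
tcp_pos: [0.61, -0.0232, 0.0631]
tool_rot: [0.132, 0.991, -0.001, -0.0]
force: [-1.2, -3.6, -0.8]
finger_gap: 0.232
```

drive_tool --deltas '[0,0,0,0,0,0,0,0,0,0,0,0,0,0,0,0,0,0,0,0]' --hand 4

```text
t: 15.65
tcp_pos: [0.6102, -0.0229, 0.0632]
tool_rot: [0.132, 0.991, -0.001, -0.0]
force: [-0.2, 0.4, -1.0]
finger_gap: 0.468
```

```bash
python3 look.py w12
```

```text
t 15.7 tcp [ 0.6101 -0.0229  0.0631] F [-0.84  0.52  0.55] gap 0.468 yang 74.86
F tool [ 0.95  0.28 -0.55]
pin y 0.03 x 0.0033 ztop 0.0049
pin y 0.06 x 0.0033 ztop -0.0062
pin y 0.075 x 0.0046 ztop -0.0063
pin y 0.083 x -0.0001 ztop 0.0003
pin y 0.09 x 0.0 ztop 0.001
lid zt -0.0237 edge x 0.0316
```

View pics/w12.png

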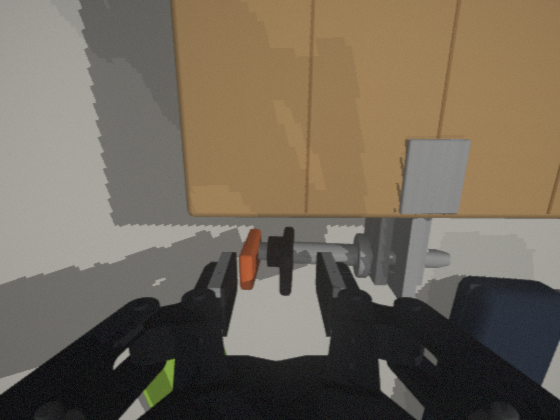

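View pics/w12c.png

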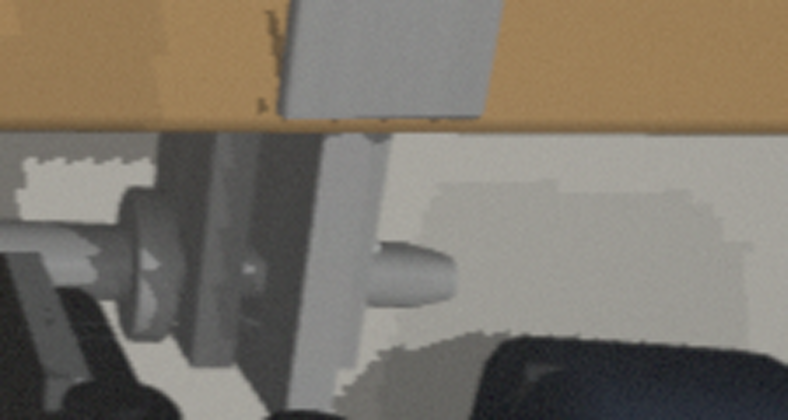

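drive_tool --deltas '[0,-0.2,0,0,0,-0.2,-1,0,0,-0.2,-2,0,0,-0.2,-3.5,0,0,-0.2,-6,0,0,-0.2,-9,0,0,-0.2,-10,0,0,-0.2,-10,0,0,-0.2,-10,0]'

```text
t: 16.6
tcp_pos: [0.6091, -0.0246, 0.1629]
tool_rot: [0.132, 0.991, -0.001, -0.0]
force: [0.2, -0.0, -0.4]
finger_gap: 0.468
```

```bash
python3 look.py w13; python3 - <<'E'
from h import *
S=snap('side','s13');T=snap('top','t13')
cv2.imwrite('pics/s13c.png',cv2.resize(S['frame'][170:260,230:320][:,:,::-1],None,fx=6,fy=6,interpolation=2))
W=np.load('pics/w13.npz')
cv2.imwrite('pics/z13.png',cv2.resize(np.clip(W['frame'][130:260,200:440][:,:,::-1].astype(float)*1.3,0,255).astype(np.uint8),None,fx=3.3,fy=3.3,interpolation=2))
E
```

```text
t 16.65 tcp [ 0.6086 -0.0245  0.1621] F [-0.17  0.38  0.02] gap 0.47 yang 74.85
F tool [ 0.26  0.32 -0.02]
lid zt 0.0754 edge x 0.0305
```

View pics/w13.png

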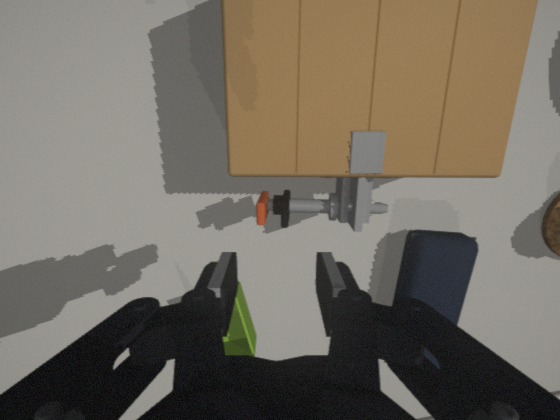

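View pics/z13.png

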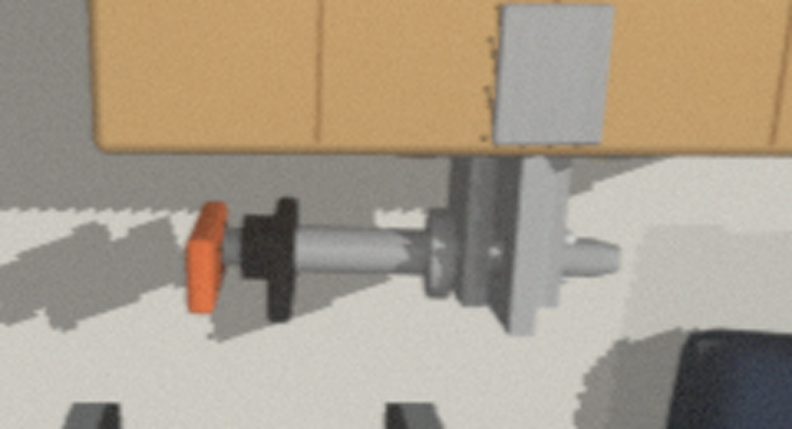

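View pics/s13c.png

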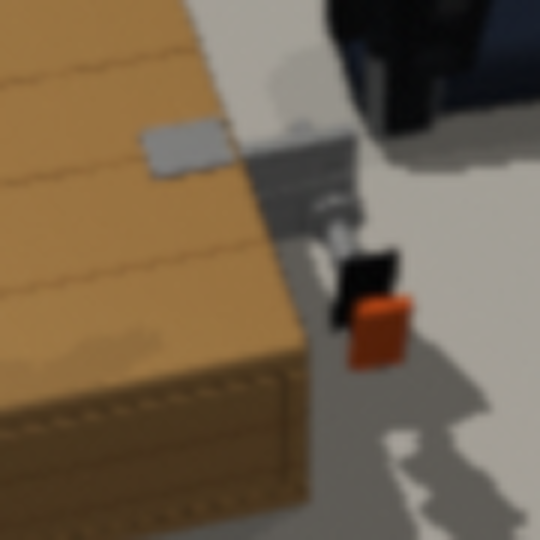

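View pics/t13.png

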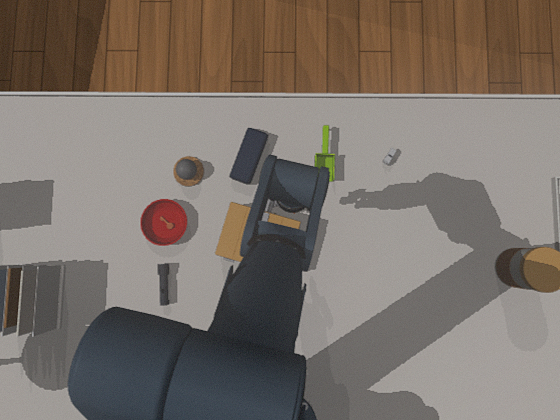

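```bash
python3 - <<'E'
from h import *
L=np.load('pics/w13_L.npz')['L'];W=cloud(np.load('pics/w13.npz'));S=np.load('pics/w13.npz')
# box frame
ex=np.array([.9643,-.2648,0]);ey=np.array([.2648,.9643,0]);C=np.array([.5245,.0629,0])
def prof(W,u0,u1,v0,v1):
    B=np.stack([(W-C)@ex,(W-C)@ey,W[...,2]],-1)
    k=np.zeros(W.shape[:2],bool);k[v0:v1,u0:u1]=1
    k&=(B[...,2]>.03)&(B[...,0]>.085)
    for y in np.arange(-.086,.05,.003):
        m=k&(B[...,1]>=y)&(B[...,1]<y+.003)
        if m.sum()>4: print((y+.0015).round(4),m.sum(),'x',((np.percentile(B[m][:,0],2)+np.percentile(B[m][:,0],98))/2).round(4),'ztop',np.percentile(B[m][:,2],92).round(4))
prof(W,250,400,180,240)
lid=(W[...,2]>.078);print('lid',np.median(W[lid][:,2]))
# lid planarity/angle
P=W[20:165,240:500].reshape(-1,3);P=P[abs(P[:,2]-.0855)<.006];c=P.mean(0);n=np.linalg.svd(P-c,full_matrices=False)[2][2];print('lid tilt about hinge',(n/n[2])@ex)
print([ (v,W[v,240:300][:,2].mean().round(4)) for v in (20,60,100,150)])
E
```

```text
-0.0785 16 x 0.1067 ztop 0.0728
-0.0755 100 x 0.1052 ztop 0.0746
-0.0725 129 x 0.105 ztop 0.0744
-0.0695 101 x 0.1042 ztop 0.0705
-0.0665 48 x 0.1048 ztop 0.0549
-0.0635 55 x 0.1044 ztop 0.0588
-0.0605 79 x 0.1046 ztop 0.059
-0.0575 114 x 0.1059 ztop 0.0773
-0.0545 137 x 0.105 ztop 0.0775
-0.0515 81 x 0.1047 ztop 0.0763
-0.0485 59 x 0.1024 ztop 0.0577
-0.0455 48 x 0.1051 ztop 0.0579
-0.0425 49 x 0.1049 ztop 0.0582
-0.0395 53 x 0.1049 ztop 0.0581
-0.0365 45 x 0.1049 ztop 0.0586
-0.0335 52 x 0.1046 ztop 0.0593
-0.0305 48 x 0.1047 ztop 0.0591
-0.0275 52 x 0.1045 ztop 0.0593
-0.0245 46 x 0.1045 ztop 0.0596
-0.0215 49 x 0.1053 ztop 0.0598
-0.0185 54 x 0.1052 ztop 0.0604
-0.0155 135 x 0.1047 ztop 0.0662
-0.0125 92 x 0.1049 ztop 0.0661
-0.0095 219 x 0.1001 ztop 0.0692
-0.0065 129 x 0.1 ztop 0.0696
-0.0035 79 x 0.1003 ztop 0.0695
-0.0005 348 x 0.1017 ztop 0.0814
0.0025 188 x 0.1019 ztop 0.082
0.0055 96 x 0.1014 ztop 0.0821
0.0085 27 x 0.1001 ztop 0.0697
0.0115 132 x 0.1 ztop 0.0696
0.0145 79 x 0.1 ztop 0.0696
0.0175 33 x 0.1053 ztop 0.0621
0.0205 45 x 0.1049 ztop 0.0622
0.0235 43 x 0.1052 ztop 0.063
0.0265 37 x 0.1053 ztop 0.0623
0.0295 30 x 0.1054 ztop 0.0621
0.0325 10 x 0.1056 ztop 0.0619
lid 0.08814496386838766
lid tilt about hinge -0.0033017146434018907
[(20, np.float64(0.0866)), (60, np.float64(0.0866)), (100, np.float64(nan)), (150, np.float64(nan))]
```

```bash
python3 - <<'E'
from h import *
W=cloud(np.load('pics/w13.npz'))
ex=np.array([.9643,-.2648,0]);ey=np.array([.2648,.9643,0]);C=np.array([.5245,.0629,0])
B=np.stack([(W-C)@ex,(W-C)@ey,W[...,2]],-1)
k=np.zeros(W.shape[:2],bool);k[180:240,250:400]=1
k&=(B[...,2]>.045)&(B[...,0]>.085)&(B[...,0]<.125)
for lo,hi in((-.06,-.045),(-.02,-.006),(.012,.018),(.028,.036)):
    h,e=np.histogram(B[k][:,1],np.arange(lo,hi,.0005));print([(round(a*1000,1),int(b)) for a,b in zip(e,h)])
m=k&(B[...,1]>-.02)&(B[...,1]<-.008)
for z0 in(.050,.054,.058,.062,.066):
    q=m&(abs(B[...,2]-z0)<.002)&(B[...,0]>.095); print(z0,np.sort(B[q][:,1]*1000).round(1)[::max(1,q.sum()//14)])
E
```

```text
[(np.float64(-60.0), 0), (np.float64(-59.5), 20), (np.float64(-59.0), 0), (np.float64(-58.5), 20), (np.float64(-58.0), 31), (np.float64(-57.5), 21), (np.float64(-57.0), 11), (np.float64(-56.5), 31), (np.float64(-56.0), 13), (np.float64(-55.5), 23), (np.float64(-55.0), 32), (np.float64(-54.5), 11), (np.float64(-54.0), 27), (np.float64(-53.5), 28), (np.float64(-53.0), 11), (np.float64(-52.5), 30), (np.float64(-52.0), 6), (np.float64(-51.5), 15), (np.float64(-51.0), 14), (np.float64(-50.5), 2), (np.float64(-50.0), 18), (np.float64(-49.5), 11), (np.float64(-49.0), 2), (np.float64(-48.5), 13), (np.float64(-48.0), 1), (np.float64(-47.5), 13), (np.float64(-47.0), 8), (np.float64(-46.5), 6), (np.float64(-46.0), 13)]
[(np.float64(-20.0), 12), (np.float64(-19.5), 7), (np.float64(-19.0), 9), (np.float64(-18.5), 6), (np.float64(-18.0), 7), (np.float64(-17.5), 13), (np.float64(-17.0), 28), (np.float64(-16.5), 27), (np.float64(-16.0), 22), (np.float64(-15.5), 17), (np.float64(-15.0), 22), (np.float64(-14.5), 19), (np.float64(-14.0), 14), (np.float64(-13.5), 19), (np.float64(-13.0), 15), (np.float6
[... 597 characters left out ...]
t64(29.0), 5), (np.float64(29.5), 4), (np.float64(30.0), 8), (np.float64(30.5), 3), (np.float64(31.0), 6), (np.float64(31.5), 2), (np.float64(32.0), 2), (np.float64(32.5), 0), (np.float64(33.0), 0), (np.float64(33.5), 0), (np.float64(34.0), 0), (np.float64(34.5), 0), (np.float64(35.0), 0)]
0.05 []
0.054 [-19.2 -17.6 -16.7 -16.2 -16.1 -16.1  -9.3  -9.3  -9.3  -9.2  -9.1  -9.1
  -9.   -9.   -8.6  -8.4]
0.058 [-19.9 -19.6 -19.  -18.7 -18.  -17.5 -17.1 -16.7 -16.4 -16.3 -14.9  -9.8
  -9.5  -9.2  -9. ]
0.062 [-19.9 -18.9 -16.9 -16.3 -15.7 -15.3 -14.8 -14.2 -13.4 -13.  -12.3 -11.5
  -9.4  -9.2  -9.1]
0.066 [-17.  -16.7 -15.9 -15.7 -14.9 -14.3 -14.  -13.5 -12.8 -12.5 -11.9 -11.2
  -9.3  -9.1  -8.7]
```

```bash
python3 - <<'E'
from h import *
W=cloud(snap('wrist','w14'))
ey=np.array([.2648,.9643,0]);ex=np.array([.9643,-.2648,0]);C=np.array([.5245,.0629,0])
B=np.stack([(W-C)@ex,(W-C)@ey,W[...,2]],-1)
k=np.zeros(W.shape[:2],bool);k[180:240,250:400]=1
for z0 in(.066,.070,.073):
    q=k&(abs(B[...,2]-z0)<.002)&(B[...,0]>.085)&(B[...,1]<-.045); y=np.sort(B[q][:,1]*1000)
    print(z0,'button/flange y',y[:3].round(1),y[-3:].round(1))
st=manip.sense();print(st['t'],abs(st['qd']).max(),st['force'].round(2))
manip.sign_off()
E
```

```text
0.066 button/flange y [-76.6 -76.4 -75.8] [-51.2 -51.1 -51.1]
0.07 button/flange y [-77.1 -77.1 -76.5] [-51.4 -51.4 -51.4]
0.073 button/flange y [-77.8 -77.8 -77.2] [-52.3 -52.2 -52.2]
16.8 0.0038120535701578534 [-0.64 -0.69  0.35]
the job is handed in; nothing more can be done
```

I shut the lid, slid the pin through the hasp with its button held in, and let go. I handed the job in at 16.8 s; no verdict was reported.

- **Lid:** I pressed it down with the fingers closed, reaching about 8 N at the end. In the last view its slope is about 0.003 rad.
- **Pin:** I gripped it at about 32 N with the button in. I lined it up using the wrist camera; the hole is about 2 mm above nominal. It went in with almost no resistance until the collar met the ear, where the contact force was about 4 N.
- **Button:** After release, the button's back sits about 25.5 mm behind the flange's front. Fully out would be 26 mm, and held in would be 21 mm, so it has sprung out.
- **Nose:** It stands about 17.5 mm past the far ear, where 18.5 mm would be fully home.
- **Bystanders:** They looked unmoved in the last pictures. I only judged this by eye.
- **Gripper:** It is about 10 cm above the hasp and touches nothing.

**Not perfect:**
- **Collar gap:** The collar was home under contact, but the last view shows it about 1 mm off the ear. The limit is 3.5 mm.
- **Pin tilt:** The pin droops by about 0.08 rad (limit 0.15). That is slightly more than the hole clearance should allow, so it may partly be camera bias.
- **Camera disagreement:** My first sideways alignment was about 2.7 mm off, probably because the picture was taken while the arm was still settling. A second look, with the arm still, corrected it before the pin went in.

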